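# Close a heated sample chamber: hasp home, screw seated, quarter turn back, hold

### The job

Close up the sample chamber of the drop shape analyser for a heated run: swing the steel hasp bar across the lid until its notch is fully home round the shank of the knurled clamp screw, then turn the clamp screw clockwise until it seats and will go no further. Then back it off a quarter turn, so that the glass lid has room to expand, and finish with the screw head still gripped between the fingers at that setting: do not let go. Leave the tape roll, the bottle and the slide box where they stand.

Things in the scene. Friction and masses are not known exactly. Their poses are not given: they have to be found in the camera images.
- chamber: Fixed aluminium chamber, 120 (x) by 130 (y) by 60 mm high, with a closed black lid (top 70 mm over the bench, glass pane, needle port). Origin: on the bench under its middle; x points to its back (hose barbs, lid hinge), y to its left, z up. Side lugs near the front carry the hasp's pivot at (-35, +80) mm and the clamp screw at (-35, -80) mm. Place and yaw vary.
- pivot (a point): On the upright pivot axis of the hasp, level with the top of the hasp bar, 78 mm over the bench. The pivot head round it is 22 mm across and ends 83 mm over the bench.
- hasp (a joint): Swing of the hasp (rad): level steel bar 22 mm wide, 178 mm long from pivot to tip, 72 to 78 mm over the bench. 0: closed, at its stop, along the chamber's -y across the lid, notch home round the screw's shank. Grows as it opens towards the chamber's front (clockwise from above) to 2.1; at 1.57 it points along the chamber's -x. Starts at 1.0 to 1.9. Stiff pivot (0.08 N m): stays where it is left.
- hasp_pin (a point): Middle of the upright round finger pin on the hasp bar, dark steel, 13 mm across, 78 to 104 mm over the bench (this point: 91 mm), 80 mm from the pivot axis. For swinging the bar, gripped or pushed.
- hasp_notch (a point): Centre of the 12 mm wide side notch near the tip of the hasp bar, 160 mm from the pivot axis; lies on the screw's axis when the hasp is closed.
- screw (a joint): Turn of the clamp screw about its upright axis (rad), counted back from its seat. 0: seated, collar hard down on the hasp bar, a firm stop. Grows counter-clockwise seen from above (loosening; tightening is clockwise); 1.57 is a quarter turn back. Starts at 2.2 to 3.6, top stop at 7. Thread friction 0.06 N m, no spring: stays where it is left. Rises 1.5 mm a turn.
- screw_head (a point): Middle of the clamp screw's head, on its axis: round knurled steel, 32 mm across, 20 mm high, driver slot across the top, on a collar 22 mm across. Seated, the collar spans 78 to 86 mm over the bench, the head 86 to 106 mm, this point 96 mm. x lies along the slot. Nothing within 60 mm of its axis is higher than the hasp bar's top (78 mm).
- tape: Bystander: roll of white tape lying flat, 60 mm across, 19 mm high, on the bench beside the screw side of the chamber. Origin: centre of its underside.
- bottle: Bystander: small amber glass bottle with black cap, 40 mm across, 75 mm high, standing beside the pivot side of the chamber. Origin: centre of its underside.
- slidebox: Bystander: flat plastic box for microscope slides, 34 by 82 by 28 mm high, on the bench in front of the chamber. Origin: centre of its underside.
There are look-alikes about, which are no part of the job. Leave any orange look-alike of the chamber alone.

How it is judged:
By the outcome, as a careful person would: the job done as asked, in the order asked, and still so for the second after the job is handed in, while the arm keeps its last pose, push and grip.
It also fails if it takes over 72 s, if anything falls off the work surface, if the arm or the gripper's body presses on something with over 40 N, if the wrist force passes 120 N, or if a joint passes its speed limit or range.

### The arm

A 7-joint arm with a two-finger parallel gripper is mounted at the origin on the work surface. World frame = base frame: x ahead of the robot, y to its left, z up, the work surface at z = 0. Lengths are in m, angles in rad, forces in N, time in s.
With the tool pointing down it reaches from about 0.425 to 0.825 m from the base axis. Payload 3.6 kg.
Tool frame: the origin (TCP) lies between the finger pads, 19 mm behind the fingertips; this is the grasp point; z points along the fingers, y is the line along which they close (so a half turn about z gives the same grasp; the last joint's range is limited). The gripper opens to 93 mm and grips with 3 to 60 N. Pads are 15 mm wide; open, the fingers measure 128 mm over their backs; the gripper's body (75 mm by 188 mm) begins 65 mm behind the grasp point.
Start: joints at [-1.313, 0.615, -0.013, 1.423, 0.008, 1.103, -0.04], TCP at [0.182, 0.624, 0.237] pointing down, gripper open.
Joint ranges: [-3.12, 3.12], [-0.3, 2.06], [-1.34, 1.32], [0.26, 2.42], [-1.36, 4.5], [0.01, 1.98], [-2.84, 2.84]. Speed limits (rad/s): [2.79, 2.79, 3.14, 3.14, 3.14, 3.14, 3.14].

### API

Orientations are given as a 3x3 rotation matrix whose columns are the frame's x, y, z axes.
In Python, from station import observe, read_camera, camera_info, job_done gives the robot as it stands.
- The arm moves only by the tool send_rows, never from a script. Its argument "plan" is a list of rows, each a list of 7 numbers: the turn, a rotation vector about the tool's x, y, z scaled (see below), then the shift along the tool's x, y, z scaled (see below), then the opening, from 0 (shut) to 1 (fully open). A call has exactly 5 rows; each row is the pose to reach, as a shift and turn from the pose commanded when the call began, along the tool's axes at that moment; what a row does not reach only later rows make up. The controller multiplies each number of a shift by 30 cm and each number of a turn by pi/2 rad. A row lasts 1/12 s, in which the tool goes at most 41.7 mm and 7.16 degrees, less where a joint would pass 70% of its speed; a pose out of reach is approached as far as the arm can. A call with a number of a shift or a turn outside -1 to 1 is refused whole. A call with a gripper value outside its range is refused whole. The fingers move at their own pace and stop on an object; the grip force is fixed at half the most. Time passes only in rows, so rows that repeat a pose let the fingers close, or fill a call up. It gives the time, the measured TCP pose, the force, the opening and the grip force at its end, in the units of the state.
- observe(): the state, without advancing time (a new reading comes with each control period).
- read_camera(name): name is "scene" or "top" or "wrist"; returns the picture (480x640x3 uint8, blue, green, red); there is no depth.
- camera_info(name): a dict with "fovy" (degrees; the focal length in pixels is half the picture's height over the tangent of half this angle, whatever the lens; pixels are square), "cx", "cy" (the principal point, pixels), "eye" and "orientation" of the camera in the world. Camera axes: x right, y down, z forward; pixel columns grow to the right and rows downward; lengths in m; the calibration is good to about 2 mm. The wrist camera is an equidistant fisheye: a pixel r from the principal point sees the ray r / f radians off the axis. A picture is of the moment at which its call begins: read the wrist's pose just before it. camera_info takes no time and is no camera call; for the wrist camera it gives the pose at the moment of the call.
- job_done(): hands the job in; it is judged then, once.
The state is a dict: "t": time; "joints": joint angles; "joint_velocities": joint speeds; "joint_torque": joint torques, N m; "position": TCP position; "ee_rot": TCP orientation; "wrist_force": force on the tool from outside, world axes, zero at the start; "ft_torque": the same for the moment, N m; "grip_width": opening from 0.0 (shut) to 1.0 (fully open); "grip_force": force on a finger pad.
Only numpy, scipy, OpenCV 4.12 (cv2) and the standard library are available. Lean on these libraries where they do the work, as an engineer would, in place of code of your own. Each camera call takes 0.05 s, during which the arm holds its last target. There are 200 camera calls.

## Working session

There is one attempt and no reset: what is moved stays moved. The work goes in short steps, Python scripts to look and compute and a tool call to move; the robot and the scene stay as the last step left them, time stands still between calls to the robot, and variables do not carry over. Pictures are saved under pics/ and viewed, at most 10 in all, crops included, and the job is handed in when it is done.

Besides the shell and the picture viewer there is one more tool, called after "Request:" as name(argument=value, ...), one argument or row to a line, values as JSON. send_rows: Moves the arm, as the interface text tells. Shifts and turns lie within -1 to 1; 1 stands for 30 cm of shift or pi/2 rad of turn. Its arguments: {"type":"object","properties":{"plan":{"type":"array"}},"required":["plan"]}

```bash
ls; mkdir -p pics; python3 - <<'E'
from station import *
import cv2
s=observe();print(s)
for n in("scene","top"):
    cv2.imwrite(f"pics/{n}0.png",read_camera(n));print(n,camera_info(n))
print(camera_info("wrist"))
E
```

```text
pics
{'t': 0.0, 'joints': array([-1.31350943,  0.61593372, -0.01264719,  1.42489402,  0.00813579,
        1.10338831, -0.04041077]), 'joint_velocities': array([-0.00046575,  0.00107887, -0.00066256, -0.00020043,  0.00034453,
       -0.00049184, -0.00146873]), 'joint_torque': array([ 2.98303830e-04, -4.58936334e+01,  2.09287894e-01, -1.65739417e+01,
       -6.10673963e-02,  2.03604321e-02,  2.36779188e-04]), 'position': array([0.1817714 , 0.62329274, 0.23627324]), 'ee_rot': array([[-9.60029208e-01,  2.79899034e-01, -6.70784871e-04],
       [ 2.79899833e-01,  9.60025997e-01, -2.48368062e-03],
       [-5.12088917e-05, -2.57215852e-03, -9.99996691e-01]]), 'wrist_force': array([-0.22619392,  0.09055577, -0.03182286]), 'ft_torque': array([-0.00423139, -0.00016438,  0.05178887]), 'grip_force': 0.0, 'grip_width': 1.0002327198212722}
scene {'fovy': 44.04502227522325, 'cx': 316.9439408171548, 'cy': 230.26984774059596, 'eye': array([ 1.44057125, -0.51495524,  0.98180889]), 'orientation': array([[ 0.45088098,  0.60209556, -0.65892889],
       [ 0.89231857, -0.32205773,  0.31630112],
       [-0.02176964, -0.73058864, -0.68247075]])}
top {'fovy': 43.108949618695256, 'cx': 315.1005200207501, 'cy': 244.24969267477522, 'eye': array([ 0.41841175, -0.09207184,  1.23935487]), 'orientation': array([[ 0.02118456, -0.98838822,  0.15046574],
       [-0.99972591, -0.02244243, -0.00666652],
       [ 0.00996592, -0.15028327, -0.98859275]])}
{'fovy': 65.70646984690485, 'cx': 317.43223875447296, 'cy': 236.69705125315681, 'eye': array([0.11157785, 0.64585387, 0.38418297]), 'orientation': array([[ 0.27980224,  0.92579986,  0.25417579],
       [ 0.96005146, -0.2688652 , -0.07754157],
       [-0.00344895,  0.26571815, -0.96404459]])}
```

View pics/top0.png

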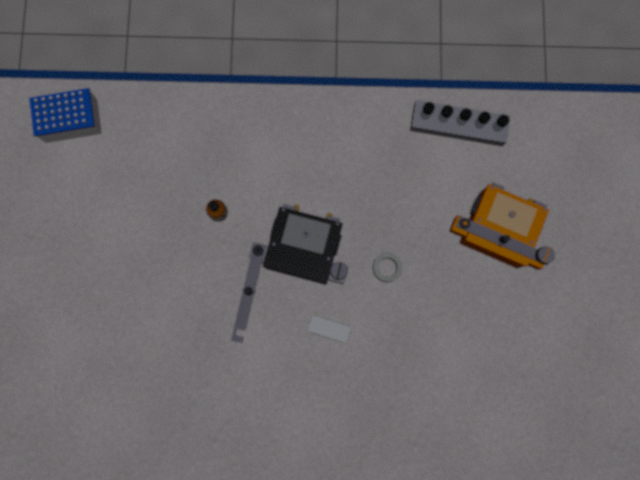

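View pics/scene0.png

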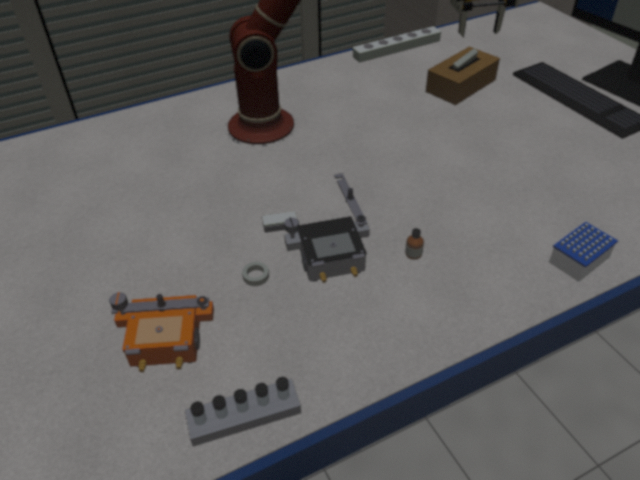

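The top view shows the dark chamber near (303,245), pivot head (258,250), pin (248,291), notch tip (238,336), screw head (339,271), tape (387,267), bottle (216,210) and slidebox (330,329). The orange look-alike is at right.

```bash
cat > h.py <<'E'
import numpy as np, cv2
from station import *
def ray(n,uv,ci=None):
    c=ci or camera_info(n);f=240/np.tan(np.radians(c["fovy"]/2))
    p=np.array([(uv[0]-c["cx"])/f,(uv[1]-c["cy"])/f])
    if n=="wrist":
        r=np.linalg.norm(p);d=np.r_[p/r*np.sin(r),np.cos(r)] if r>0 else np.array([0,0,1.])
    else: d=np.r_[p,1]
    return c["eye"],c["orientation"]@d
def onz(n,uv,z,ci=None):
    e,d=ray(n,uv,ci);return e+d*(z-e[2])/d[2]
def px(n,P,ci=None):
    c=ci or camera_info(n);f=240/np.tan(np.radians(c["fovy"]/2))
    d=c["orientation"].T@(np.asarray(P)-c["eye"])
    if n=="wrist":
        r=np.hypot(*d[:2]);k=np.arctan2(r,d[2])/r*f
    else:k=f/d[2]
    return np.array([c["cx"],c["cy"]])+d[:2]*k
E
python3 - <<'E'
from h import *
im=cv2.imread("pics/top0.png")
cv2.imwrite("pics/top0c.png",cv2.convertScaleAbs(cv2.resize(im[195:350,195:410],None,fx=3.7,fy=3.7,interpolation=cv2.INTER_CUBIC),alpha=1.6))
for k,uv,z in [("pivot",(258,250),.083),("pin",(248,291),.104),("notch",(238,336),.078),("screw",(339,271),.106),("tape",(387,267),.019),("bottle",(216,207),.075),("box",(330,329),.028)]:
    print(k,onz("top",uv,z).round(4))
E
```

```text
pivot [0.5808 0.0095 0.083 ]
pin [0.5001 0.0236 0.104 ]
notch [0.4167 0.0419 0.078 ]
screw [ 0.5412 -0.1456  0.106 ]
tape [ 0.5609 -0.2467  0.019 ]
bottle [0.6648 0.0952 0.075 ]
box [ 0.4342 -0.1333  0.028 ]
```

View pics/top0c.png

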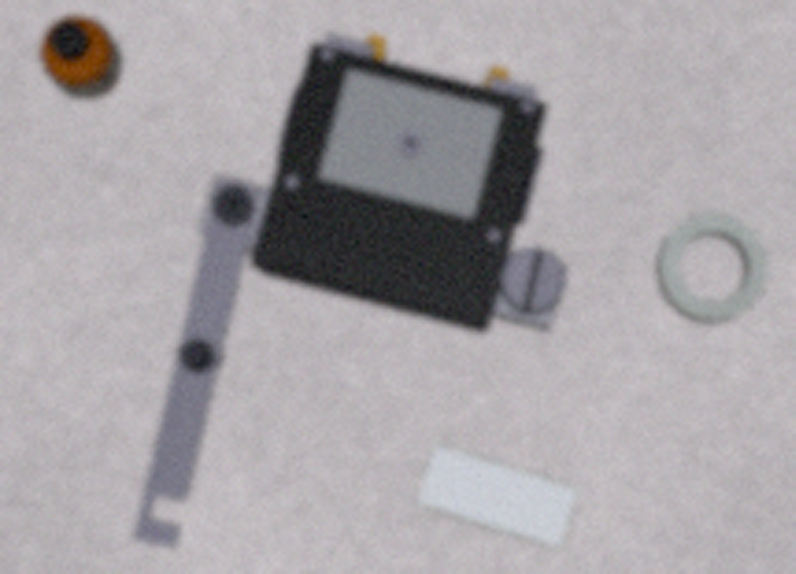

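The crop confirms it: screw (339,271), pivot (257.7,250.4), pin (248.8,290.9). Pivot to screw measures 160 mm as specified, so the hasp stands at about 1.49 rad. Next I plan the approach.

```bash
cat >> h.py <<'E'
def R(yaw):
    c,s=np.cos(yaw),np.sin(yaw);return np.array([[-s,c,0],[c,s,0],[0,0,-1.]])
def plan(wps,p=None,M=None):
    """wps: (x,y,z,yaw_y deg), one per call; prints turn and shift in move units"""
    from scipy.spatial.transform import Rotation as Q
    s=observe();p=s["position"] if p is None else p;M=s["ee_rot"] if M is None else M
    for w in wps:
        T=R(np.radians(w[3]));print(np.r_[Q.from_matrix(M.T@T).as_rotvec()/(np.pi/2),M.T@(np.array(w[:3])-p)/.3].round(3).tolist())
        p,M=np.array(w[:3]),T
def yaw(s=None):
    s=s or observe();y=s["ee_rot"][:,1];return np.degrees(np.arctan2(y[1],y[0]))
E
python3 - <<'E'
from h import *
pv=onz("top",(257.7,250.4),.083);sc=onz("top",(339.05,270.9),.106);pn=onz("top",(248.8,290.9),.104)
print(pv,sc,pn,np.hypot(*(sc-pv)[:2]),np.hypot(*(pn-pv)[:2]))
for a in(sc-pv,pn-pv):print(np.degrees(np.arctan2(a[1],a[0])))
plan([(.27,.5,.22,39),(.36,.36,.22,4),(.43,.22,.22,-31),(.48,.1,.22,-66),(.5,.023,.22,-100)])
E
```

```text
[0.57996481 0.01008574 0.083     ] [ 0.54139467 -0.14568434  0.106     ] [0.50035846 0.02212211 0.104     ] 0.1604742132727481 0.08051114306522966
-103.9072577514488
171.40208320708152
[-0.001, 0.0, 0.386, -0.397, -0.312, 0.055]
[0.0, 0.0, 0.389, -0.551, -0.061, 0.0]
[0.0, 0.0, 0.389, -0.482, 0.2, 0.0]
[0.0, 0.0, 0.389, -0.257, 0.349, 0.0]
[0.0, 0.0, 0.378, -0.043, 0.262, 0.0]
```

Request:
send_rows(
  plan=[
    [0, 0, 0.077, -0.08, -0.062, 0.011, 1],
    [0, 0, 0.154, -0.16, -0.124, 0.022, 1],
    [0, 0, 0.231, -0.24, -0.187, 0.033, 1],
    [0, 0, 0.308, -0.32, -0.25, 0.044, 1],
    [0, 0, 0.386, -0.397, -0.312, 0.055, 1],
  ],
)

```text
t: 0.52
position: [0.2708, 0.4991, 0.2204]
ee_rot: [[-0.624, 0.781, -0.0], [0.781, 0.624, -0.001], [-0.001, -0.001, -1.0]]
wrist_force: [0.5, 0.9, -0.3]
grip_width: 0.999
grip_force: 0.0
```

Request:
send_rows(
  plan=[
    [0, 0, 0.078, -0.11, -0.012, 0, 1],
    [0, 0, 0.156, -0.22, -0.024, 0, 1],
    [0, 0, 0.233, -0.33, -0.036, 0, 1],
    [0, 0, 0.311, -0.44, -0.049, 0, 0.8],
    [0, 0, 0.389, -0.551, -0.061, 0, 0.8],
  ],
)

```text
t: 0.93
position: [0.3602, 0.3592, 0.2207]
ee_rot: [[-0.064, 0.998, -0.001], [0.998, 0.064, -0.0], [-0.0, -0.001, -1.0]]
wrist_force: [0.3, 0.7, 0.7]
grip_width: 0.9
grip_force: 0.0
```

Request:
send_rows(
  plan=[
    [0, 0, 0.078, -0.096, 0.04, 0, 0.7],
    [0, 0, 0.156, -0.193, 0.08, 0, 0.6],
    [0, 0, 0.233, -0.289, 0.12, 0, 0.6],
    [0, 0, 0.311, -0.386, 0.16, 0, 0.5],
    [0, 0, 0.389, -0.482, 0.2, 0, 0.5],
  ],
)

```text
t: 1.35
position: [0.43, 0.2193, 0.2208]
ee_rot: [[0.52, 0.854, -0.001], [0.854, -0.52, -0.0], [-0.0, -0.0, -1.0]]
wrist_force: [-0.0, -0.2, 0.8]
grip_width: 0.549
grip_force: 0.0
```

Request:
send_rows(
  plan=[
    [0, 0, 0.078, -0.051, 0.07, 0, 0.5],
    [0, 0, 0.156, -0.103, 0.14, 0, 0.5],
    [0, 0, 0.233, -0.154, 0.21, 0, 0.5],
    [0, 0, 0.311, -0.206, 0.28, 0, 0.5],
    [0, 0, 0.389, -0.257, 0.349, 0, 0.5],
  ],
)

```text
t: 1.77
position: [0.4798, 0.0996, 0.2207]
ee_rot: [[0.916, 0.401, -0.001], [0.401, -0.916, 0.0], [-0.001, -0.0, -1.0]]
wrist_force: [0.9, 0.3, -0.0]
grip_width: 0.503
grip_force: 0.0
```

Request:
send_rows(
  plan=[
    [0, 0, 0.078, -0.01, 0.052, 0, 0.5],
    [0, 0, 0.156, -0.02, 0.105, 0, 0.5],
    [0, 0, 0.233, -0.03, 0.157, 0, 0.5],
    [0, 0, 0.311, -0.04, 0.21, 0, 0.5],
    [0, 0, 0.378, -0.043, 0.262, 0, 0.5],
  ],
)

```text
t: 2.18
position: [0.4995, 0.0229, 0.2206]
ee_rot: [[0.984, -0.18, -0.001], [-0.18, -0.984, 0.0], [-0.001, 0.0, -1.0]]
wrist_force: [0.9, 0.3, 0.4]
grip_width: 0.5
grip_force: 0.0
```

```bash
python3 - <<'E'
from h import *
s=observe();print(s["t"],s["position"],yaw(s),s["joints"].round(2),s["grip_width"])
ci=camera_info("wrist");im=read_camera("wrist")
np.save("ci1.npy",ci,allow_pickle=True)
for k,P in dict(pivot=(.580,.0101,.083),pin=(.5004,.0221,.104),screw=(.5414,-.1457,.106)).items():
    u=px("wrist",P,ci);print(k,u)
cv2.imwrite("pics/w1.png",im)
E
```

```text
2.1833 [0.49950567 0.02289003 0.22063542] -100.39423772591465 [-0.66  0.52  0.86  1.89 -0.48  0.95 -1.32] 0.4997372264900144
pivot [316.54807375 126.41565926]
pin [320.00319036 236.27430983]
screw [522.53544861 149.51590616]
```

View pics/w1.png

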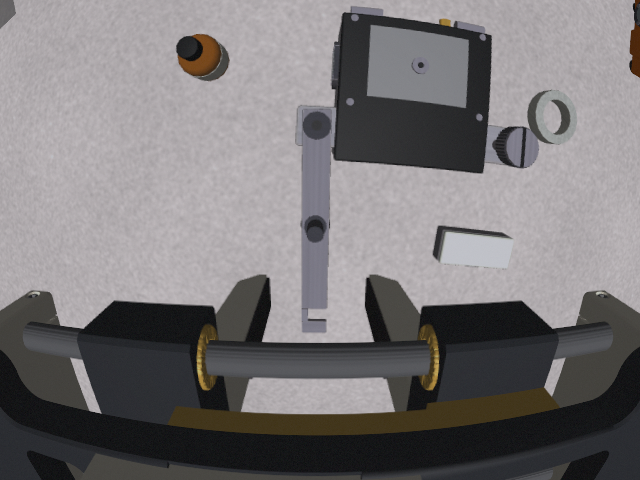

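```bash
python3 - <<'E'
from h import *
im=cv2.imread("pics/w1.png")
cv2.imwrite("pics/w1c.png",cv2.convertScaleAbs(cv2.resize(im[100:250,280:560],None,fx=2.8,fy=2.8,interpolation=cv2.INTER_CUBIC),alpha=1.8,beta=15))
E
```

```text
(no output)
```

View pics/w1c.png

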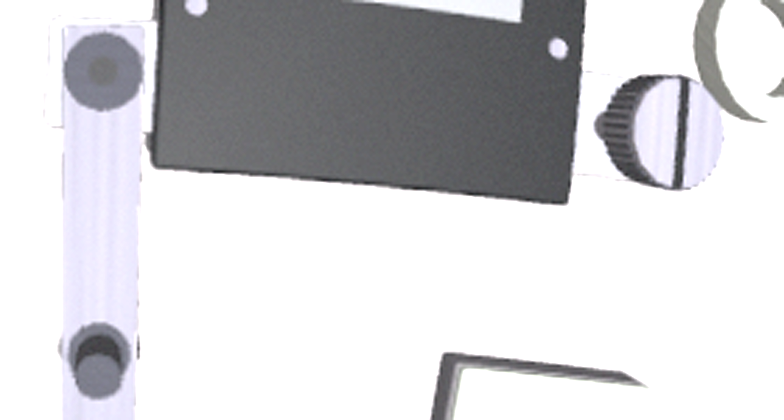

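Crop: pivot top centre (316.4,125), pin top (315,234.3), screw top (522.9,147.1). All agree with the top-view estimate to within a few pixels.

```bash
python3 - <<'E'
from h import *
ci=np.load("ci1.npy",allow_pickle=True).item()
pv=onz("wrist",(316.4,125),.083,ci);pn=onz("wrist",(315,234.3),.104,ci);sc=onz("wrist",(522.9,147.1),.107,ci)
print(pv,pn,sc,np.linalg.norm((sc-pv)[:2]),np.linalg.norm((pn-pv)[:2]))
for a in(sc-pv,pn-pv):print(np.degrees(np.arctan2(a[1],a[0])))
pn[:2]=pv[:2]+(pn-pv)[:2]/np.linalg.norm((pn-pv)[:2])*.08
a=np.degrees(np.arctan2(*(pn-pv)[1::-1]))
plan([(*pn[:2],.16,a-270),(*pn[:2],.104,a-270)])
E
```

```text
[0.58109007 0.010014   0.083     ] [0.5025505  0.02545657 0.104     ] [ 0.54336421 -0.14566891  0.107     ] 0.1601886677074734 0.08004334141743481
-103.62162328975036
168.87631670896323
[0.002, -0.001, 0.004, 0.002, -0.022, 0.204]
[0.0, 0.0, 0.0, 0.0, 0.0, 0.187]
```

Request:
send_rows(
  plan=[
    [0, 0, 0.005, 0.002, -0.005, 0.08, 0.5],
    [0, 0, 0.005, 0.002, -0.01, 0.16, 0.5],
    [0, 0, 0.005, 0.002, -0.02, 0.24, 0.5],
    [0, 0, 0.005, 0.003, -0.021, 0.32, 0.5],
    [0, 0, 0.005, 0.003, -0.021, 0.39, 0.5],
  ],
)

```text
t: 2.65
position: [0.5013, 0.031, 0.1022]
ee_rot: [[0.984, -0.179, -0.002], [-0.179, -0.984, 0.001], [-0.002, -0.0, -1.0]]
wrist_force: [0.4, 0.3, -0.6]
grip_width: 0.502
grip_force: 0.0
```

Request:
send_rows(
  plan=[
    [0, 0, 0, 0, 0, 0, 0.2],
    [0, 0, 0, 0, 0, 0, 0.05],
    [0, 0, 0, 0, 0, 0, 0.05],
    [0, 0, 0, 0, 0, 0, 0.05],
    [0, 0, 0, 0, 0, 0, 0.05],
  ],
)

```text
t: 3.07
position: [0.5028, 0.0293, 0.1052]
ee_rot: [[0.983, -0.182, 0.003], [-0.182, -0.983, -0.0], [0.003, -0.0, -1.0]]
wrist_force: [-0.9, -1.7, 0.8]
grip_width: 0.191
grip_force: 0.5
```

```bash
python3 - <<'E'
from h import *
s=observe();print(s["t"],s["position"],yaw(s),s["joints"].round(2),s["grip_width"],s["grip_force"],s["wrist_force"])
pv=np.array([.5810,.0100]);d=s["position"][:2]-pv;r=np.hypot(*d);a0=np.degrees(np.arctan2(d[1],d[0]))%360;print(r,a0)
e=256.4
A=np.linspace(a0,e,5)[1:]
y0=yaw(s)
plan([(*(pv+r*np.array([np.cos(np.radians(a)),np.sin(np.radians(a))])),s["position"][2],y0+a-a0) for a in A])
E
```

```text
3.0667 [0.50275369 0.0292948  0.10524232] -100.4757194608931 [-0.55  0.68  0.7   2.   -0.67  0.7  -1.18] 0.19120340730660368 0.5264942720532417 [-0.88310954 -1.73161322  0.75135114]
0.08059016237009012 166.1477602183828
[0.0, -0.002, -0.251, 0.014, 0.104, 0.0]
[0.0, 0.0, -0.251, 0.014, 0.104, 0.0]
[0.0, 0.0, -0.251, 0.014, 0.104, 0.0]
[0.0, 0.0, -0.251, 0.014, 0.104, 0.0]
```

Request:
send_rows(
  plan=[
    [0, 0, 0, 0, 0.008, 0, 0.05],
    [0, 0, 0, 0, 0.008, 0, 0.05],
    [0, 0, 0, 0, 0.008, 0, 0.05],
    [0, 0, 0, 0, 0.008, 0, 0.05],
    [0, 0, 0, 0, 0.008, 0, 0.05],
  ],
)

```text
t: 3.48
position: [0.5022, 0.0272, 0.105]
ee_rot: [[0.983, -0.182, 0.002], [-0.182, -0.983, 0.0], [0.002, -0.001, -1.0]]
wrist_force: [-1.4, -0.3, 6.8]
grip_width: 0.132
grip_force: 30.0
```

```bash
python3 - <<'E'
from h import *
s=observe();print(s["t"],s["position"],yaw(s),s["joints"].round(2),s["grip_width"],s["grip_force"],s["wrist_force"])
pv=np.array([.5810,.0100]);d=s["position"][:2]-pv;r=np.hypot(*d);a0=np.degrees(np.arctan2(d[1],d[0]))%360;print(r,a0)
e=256.4
A=np.linspace(a0,e,5)[1:]
plan([(*(pv+.08*np.array([np.cos(np.radians(a)),np.sin(np.radians(a))])),s["position"][2],yaw(s)+a-a0) for a in A])
E
```

```text
3.4833 [0.50220154 0.02720696 0.1049505 ] -100.48729102684266 [-0.54  0.68  0.7   2.   -0.67  0.7  -1.17] 0.13187746188682387 30.002068877220154 [-1.35238733 -0.27501491  6.75149868]
0.08065529406700962 167.6818729428359
[-0.0, -0.001, -0.246, 0.019, 0.101, -0.0]
[0.0, 0.0, -0.246, 0.017, 0.101, 0.0]
[0.0, 0.0, -0.246, 0.017, 0.101, 0.0]
[0.0, 0.0, -0.246, 0.017, 0.101, 0.0]
```

Request:
send_rows(
  plan=[
    [0, 0, -0.049, 0.001, 0.021, 0, 0.05],
    [0, 0, -0.098, 0.003, 0.041, 0, 0.05],
    [0, 0, -0.148, 0.007, 0.061, 0, 0.05],
    [0, 0, -0.197, 0.012, 0.081, 0, 0.05],
    [0, 0, -0.246, 0.019, 0.101, 0, 0.05],
  ],
)

```text
t: 3.9
position: [0.501, -0.0032, 0.1049]
ee_rot: [[0.979, 0.206, -0.001], [0.206, -0.979, 0.002], [-0.0, -0.002, -1.0]]
wrist_force: [-3.1, -0.1, 8.0]
grip_width: 0.131
grip_force: 30.0
```

Request:
send_rows(
  plan=[
    [0, 0, -0.049, 0.001, 0.021, 0, 0.05],
    [0, 0, -0.098, 0.003, 0.041, 0, 0.05],
    [0, 0, -0.148, 0.007, 0.061, 0, 0.05],
    [0, 0, -0.197, 0.012, 0.081, 0, 0.05],
    [0, 0, -0.246, 0.019, 0.101, 0, 0.05],
  ],
)

```text
t: 4.32
position: [0.5117, -0.0328, 0.1049]
ee_rot: [[0.829, 0.559, -0.003], [0.559, -0.829, 0.001], [-0.002, -0.002, -1.0]]
wrist_force: [-5.5, -0.4, 9.6]
grip_width: 0.133
grip_force: 30.0
```

Request:
send_rows(
  plan=[
    [0, 0, -0.049, 0.001, 0.021, 0, 0.05],
    [0, 0, -0.098, 0.003, 0.041, 0, 0.05],
    [0, 0, -0.148, 0.007, 0.061, 0, 0.05],
    [0, 0, -0.197, 0.012, 0.081, 0, 0.05],
    [0, 0, -0.246, 0.019, 0.101, 0, 0.05],
  ],
)

```text
t: 4.73
position: [0.5331, -0.0562, 0.1049]
ee_rot: [[0.558, 0.83, -0.003], [0.83, -0.558, -0.001], [-0.003, -0.002, -1.0]]
wrist_force: [-4.6, -2.8, 8.6]
grip_width: 0.128
grip_force: 30.0
```

```bash
python3 - <<'E'
from h import *
s=observe();print(s["t"],s["position"],yaw(s),s["joints"].round(2),s["grip_width"],s["grip_force"],s["wrist_force"])
pv=np.array([.5810,.0100]);d=s["position"][:2]-pv;r=np.hypot(*d);a0=np.degrees(np.arctan2(d[1],d[0]))%360;print(r,a0)
A=np.linspace(a0,256.4,3)[1:]
plan([(*(pv+.08*np.array([np.cos(np.radians(a)),np.sin(np.radians(a))])),.105,a+90) for a in A])
E
```

```text
4.7333 [ 0.53308056 -0.05618659  0.10493687] -33.93734523226038 [-0.17  0.64  0.36  1.9  -0.34  0.66 -0.19] 0.12784410542777683 30.007842779159546 [-4.58611792 -2.78540483  8.61013018]
0.08171253010052228 234.0952640308065
[-0.001, 0.002, -0.102, 0.009, 0.052, -0.0]
[0.0, 0.0, -0.124, 0.005, 0.052, 0.0]
```

Request:
send_rows(
  plan=[
    [0, 0, -0.025, 0.002, 0.011, 0, 0.05],
    [0, 0, -0.05, 0.004, 0.021, 0, 0.05],
    [0, 0, -0.075, 0.006, 0.032, 0, 0.05],
    [0, 0, -0.1, 0.008, 0.042, 0, 0.05],
    [0, 0, -0.112, 0.009, 0.052, 0, 0.05],
  ],
)

```text
t: 5.15
position: [0.5469, -0.0643, 0.1049]
ee_rot: [[0.407, 0.913, -0.004], [0.913, -0.407, -0.004], [-0.005, -0.002, -1.0]]
wrist_force: [-6.8, -3.9, 9.4]
grip_width: 0.131
grip_force: 30.0
```

Request:
send_rows(
  plan=[
    [0, 0, -0.025, 0.001, 0.01, 0, 0.05],
    [0, 0, -0.05, 0.002, 0.02, 0, 0.05],
    [0, 0, -0.075, 0.003, 0.03, 0, 0.05],
    [0, 0, -0.1, 0.004, 0.04, 0, 0.05],
    [0, 0, -0.12, 0.005, 0.05, 0, 0.05],
  ],
)

```text
t: 5.57
position: [0.5615, -0.0695, 0.105]
ee_rot: [[0.229, 0.974, -0.004], [0.974, -0.229, -0.005], [-0.005, -0.003, -1.0]]
wrist_force: [-5.0, -5.1, 8.9]
grip_width: 0.133
grip_force: 30.0
```

Request:
send_rows(
  plan=[
    [0, 0, 0, 0, 0.002, 0, 0.05],
    [0, 0, 0, 0, 0.004, 0, 0.05],
    [0, 0, 0, 0, 0.006, 0, 0.05],
    [0, 0, 0, 0, 0.008, 0, 0.05],
    [0, 0, 0, 0, 0.01, 0, 0.05],
  ],
)

```text
t: 5.98
position: [0.5621, -0.0696, 0.1049]
ee_rot: [[0.23, 0.973, -0.009], [0.973, -0.23, -0.003], [-0.005, -0.008, -1.0]]
wrist_force: [-9.0, -4.1, 13.1]
grip_width: 0.13
grip_force: 30.0
```

```bash
python3 - <<'E'
from h import *
s=observe();print(s["t"],s["position"],yaw(s),s["joints"].round(2),s["grip_width"],s["grip_force"],s["wrist_force"],s["ft_torque"])
pv=np.array([.5810,.0100]);d=s["position"][:2]-pv;r=np.hypot(*d);a0=np.degrees(np.arctan2(d[1],d[0]))%360;print(r,a0)
E
```

```text
5.9833 [ 0.56205546 -0.06959795  0.10488917] -13.297178668845456 [-0.08  0.66  0.26  1.81 -0.24  0.7   0.08] 0.12963774718372886 30.046880543231964 [-8.98518906 -4.14876879 13.12793354] [-0.92725236  2.19785941  0.21629872]
0.08182132516406117 256.61251122653664
```

Request:
send_rows(
  plan=[
    [0, 0, 0, 0, 0.004, 0, 0.05],
    [0, 0, 0, 0, 0.008, 0, 0.05],
    [0, 0, 0, 0, 0.012, 0, 0.05],
    [0, 0, 0, 0, 0.016, 0, 0.05],
    [0, 0, 0, 0, 0.016, 0, 0.05],
  ],
)

```text
t: 6.4
position: [0.5622, -0.0699, 0.1047]
ee_rot: [[0.231, 0.973, -0.019], [0.973, -0.231, -0.001], [-0.005, -0.019, -1.0]]
wrist_force: [-16.4, -1.4, 19.0]
grip_width: 0.131
grip_force: 30.1
```

```bash
python3 - <<'E'
from h import *
s=observe();print(s["t"],s["position"],yaw(s),s["wrist_force"],s["ft_torque"])
pv=np.array([.5810,.0100]);d=s["position"][:2]-pv;r=np.hypot(*d);a0=np.degrees(np.arctan2(d[1],d[0]))%360;print(r,a0)
E
```

```text
6.4 [ 0.56217821 -0.06990456  0.1047076 ] -13.350504204524206 [-16.42546455  -1.39871842  19.00756764] [-0.66384805  3.64083643  0.10831297]
0.0820914033416411 256.74540303220596
```

Request:
send_rows(
  plan=[
    [0, 0, 0, 0, 0, 0, 0.5],
    [0, 0, 0, 0, 0, 0, 0.5],
    [0, 0, 0, 0, -0.02, 0, 0.5],
    [0, 0, 0, 0, -0.02, 0, 0.5],
    [0, 0, 0, 0, -0.02, 0, 0.5],
  ],
)

```text
t: 6.82
position: [0.5657, -0.0652, 0.104]
ee_rot: [[0.228, 0.974, 0.001], [0.974, -0.228, 0.0], [0.0, 0.001, -1.0]]
wrist_force: [0.6, -0.2, 0.4]
grip_width: 0.439
grip_force: 0.0
```

Request:
send_rows(
  plan=[
    [0, 0, 0, 0, 0, -0.08, 0.6],
    [0, 0, 0, 0, 0, -0.16, 0.6],
    [0, 0, 0, 0, 0, -0.24, 0.6],
    [0, 0, 0, 0, 0, -0.32, 0.6],
    [0, 0, 0, 0, 0, -0.38, 0.6],
  ],
)

```text
t: 7.23
position: [0.5667, -0.0655, 0.2202]
ee_rot: [[0.228, 0.974, 0.004], [0.974, -0.228, -0.0], [0.001, 0.004, -1.0]]
wrist_force: [-0.0, -0.5, 0.1]
grip_width: 0.6
grip_force: 0.0
```

```bash
python3 - <<'E'
from h import *
s=observe();print(s["t"],s["position"],yaw(s),s["joints"].round(2),s["grip_width"])
ci=camera_info("wrist");im=read_camera("wrist")
np.save("ci2.npy",ci,allow_pickle=True)
u=px("wrist",(.5434,-.1457,.107),ci);print(u,px("wrist",(.581,.01,.083),ci),px("wrist",(.5622,-.0678,.104),ci))
x,y=np.clip((u-[140,100]).astype(int),0,[360,280]);print(x,y)
cv2.imwrite("pics/w2.png",im);cv2.imwrite("pics/w2c.png",cv2.convertScaleAbs(cv2.resize(im[y:y+200,x:x+280],None,fx=2.8,fy=2.8,interpolation=cv2.INTER_CUBIC),alpha=1.3))
E
```

```text
7.2333 [ 0.56668565 -0.06553813  0.22017065] -13.168471926012042 [-0.12  0.52  0.3   1.69 -0.18  0.95  0.02] 0.6001006073647399
[311.44812944 339.36585163] [312.45314512 134.37366051] [311.63597867 243.79850051]
171 239
```

View pics/w2c.png

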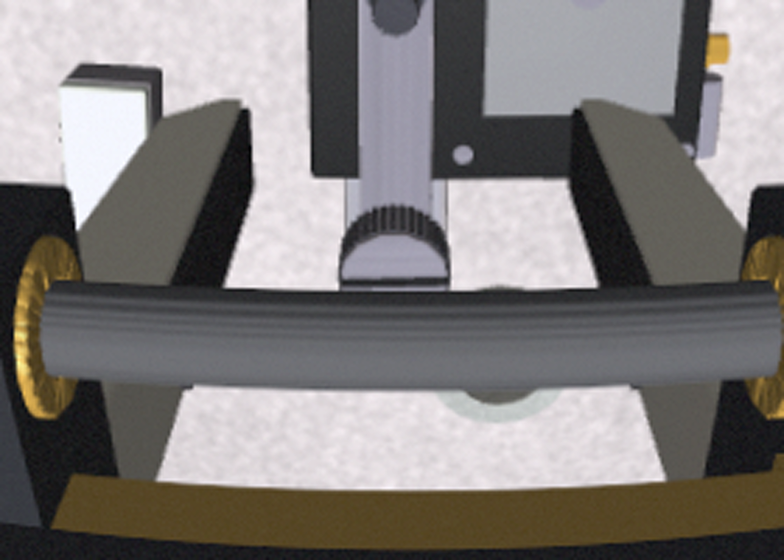

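The crop shows the bar over the lid in line with the screw. Bar and head share a centre line at about column 312, so the hasp is home. Next I go to the screw.

```bash
python3 - <<'E'
from h import *
plan([(.56,-.08,.21,21),(.553,-.11,.18,55),(.545,-.14,.15,89),(.543,-.1457,.15,123),(.543,-.1457,.103,123)])
E
```

```text
[0.007, 0.001, -0.38, -0.052, -0.018, 0.044]
[0.0, 0.0, -0.378, -0.085, -0.058, 0.1]
[0.0, 0.0, -0.378, -0.036, -0.097, 0.1]
[0.0, 0.0, -0.378, 0.006, -0.019, 0.0]
[0.0, 0.0, 0.0, 0.0, 0.0, 0.157]
```

Request:
send_rows(
  plan=[
    [0, 0, -0.076, -0.01, -0.004, 0.01, 0.6],
    [0, 0, -0.152, -0.02, -0.008, 0.02, 0.6],
    [0, 0, -0.228, -0.03, -0.012, 0.03, 0.6],
    [0, 0, -0.304, -0.04, -0.016, 0.04, 0.6],
    [0.007, 0.001, -0.38, -0.052, -0.018, 0.044, 0.6],
  ],
)

```text
t: 7.7
position: [0.5563, -0.0792, 0.204]
ee_rot: [[-0.365, 0.931, -0.012], [0.931, 0.365, 0.001], [0.005, -0.01, -1.0]]
wrist_force: [-0.4, -0.4, 0.3]
grip_width: 0.597
grip_force: 0.0
```

Request:
send_rows(
  plan=[
    [0, 0, -0.076, -0.017, -0.012, 0.02, 0.6],
    [0, 0, -0.151, -0.034, -0.023, 0.04, 0.6],
    [0, 0, -0.227, -0.051, -0.035, 0.06, 0.6],
    [0, 0, -0.302, -0.068, -0.046, 0.08, 0.6],
    [0, 0, -0.378, -0.085, -0.058, 0.1, 0.6],
  ],
)

```text
t: 8.12
position: [0.5495, -0.1096, 0.1741]
ee_rot: [[-0.823, 0.568, -0.01], [0.568, 0.823, 0.001], [0.009, -0.005, -1.0]]
wrist_force: [0.4, -0.1, 0.1]
grip_width: 0.6
grip_force: 0.0
```

Request:
send_rows(
  plan=[
    [0, 0, -0.076, -0.007, -0.02, 0.02, 0.6],
    [0, 0, -0.151, -0.014, -0.04, 0.04, 0.6],
    [0, 0, -0.227, -0.021, -0.06, 0.06, 0.6],
    [0, 0, -0.302, -0.028, -0.08, 0.08, 0.6],
    [0, 0, -0.378, -0.036, -0.097, 0.1, 0.6],
  ],
)

```text
t: 8.53
position: [0.5412, -0.1399, 0.1442]
ee_rot: [[-1.0, 0.011, -0.01], [0.011, 1.0, 0.001], [0.01, 0.001, -1.0]]
wrist_force: [0.3, -0.3, -0.5]
grip_width: 0.6
grip_force: 0.0
```

Request:
send_rows(
  plan=[
    [0, 0, -0.076, 0.001, -0.004, 0, 0.6],
    [0, 0, -0.151, 0.002, -0.008, 0, 0.6],
    [0, 0, -0.227, 0.003, -0.012, 0, 0.6],
    [0, 0, -0.302, 0.004, -0.016, 0, 0.6],
    [0, 0, -0.378, 0.006, -0.019, 0, 0.6],
  ],
)

```text
t: 8.95
position: [0.5395, -0.1453, 0.1444]
ee_rot: [[-0.835, -0.55, -0.01], [-0.55, 0.835, 0.001], [0.008, 0.007, -1.0]]
wrist_force: [-0.5, -0.3, 0.2]
grip_width: 0.597
grip_force: 0.0
```

Request:
send_rows(
  plan=[
    [0, 0, 0, 0, 0, 0, 0.6],
    [0, 0, 0, 0, 0, 0, 0.6],
    [0, 0, 0, 0, 0, 0, 0.6],
    [0, 0, 0, 0, 0, 0, 0.6],
    [0, 0, 0, 0, 0, 0, 0.6],
  ],
)

```text
t: 9.37
position: [0.5392, -0.1451, 0.1449]
ee_rot: [[-0.838, -0.545, -0.011], [-0.545, 0.838, 0.001], [0.009, 0.006, -1.0]]
wrist_force: [-1.0, -0.1, -0.2]
grip_width: 0.601
grip_force: 0.0
```

```bash
python3 - <<'E'
from h import *
s=observe();print(s["t"],s["position"],yaw(s),s["joints"].round(2),s["grip_width"],s["ft_torque"])
plan([(.543,-.1457,.103,yaw(s))])
im=read_camera("wrist");cv2.imwrite("pics/w3.png",im)
E
```

```text
9.3667 [ 0.53920448 -0.1451054   0.14487659] 123.01762771828923 [ 0.46  0.61 -0.37  1.79  0.29  0.81  2.1 ] 0.6010358403718856 [ 0.00450186  0.02453761 -0.00690369]
[0.004, -0.006, 0.0, -0.011, -0.009, 0.139]
```

View pics/w3.png

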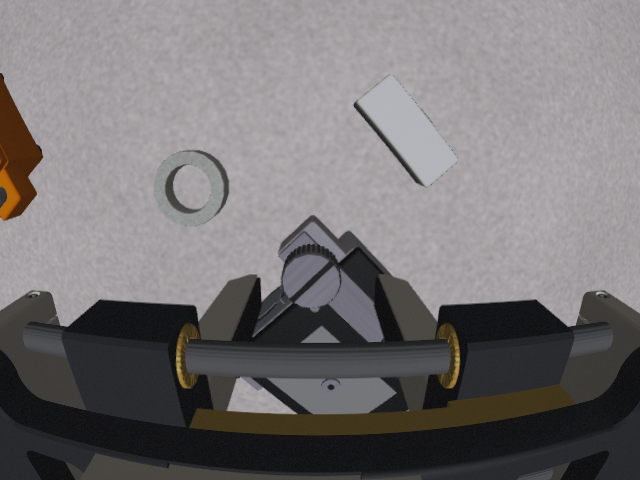

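The picture shows the screw's top disc at about (311,280), between the fingers. I compute its position and the slot angle (slot from (290,303) to (335,262)).

```bash
python3 - <<'E'
from h import *
ci=camera_info("wrist")
sc=onz("wrist",(311,279),.107,ci);print(sc,px("wrist",(.5434,-.1457,.107),ci))
a=onz("wrist",(290,303),.107,ci)-onz("wrist",(335,262),.107,ci);print(np.degrees(np.arctan2(a[1],a[0])))
plan([((.5434+sc[0])/2,(-.1457+sc[1])/2,.103,yaw())])
E
```

```text
[ 0.54190591 -0.14607227  0.107     ] [310.08240467 281.51105867]
-12.561196516017633
[0.004, -0.006, 0.0, -0.009, -0.009, 0.14]
```

Request:
send_rows(
  plan=[
    [0.004, -0.006, 0, -0.009, -0.009, 0.035, 0.6],
    [0.004, -0.006, 0, -0.009, -0.009, 0.07, 0.6],
    [0.004, -0.006, 0, -0.009, -0.009, 0.105, 0.6],
    [0.004, -0.006, 0, -0.009, -0.009, 0.14, 0.6],
    [0.004, -0.006, 0, -0.009, -0.009, 0.14, 0.6],
  ],
)

```text
t: 9.83
position: [0.5405, -0.1458, 0.1002]
ee_rot: [[-0.838, -0.546, -0.005], [-0.546, 0.838, 0.002], [0.003, 0.004, -1.0]]
wrist_force: [-0.3, 0.4, -0.6]
grip_width: 0.598
grip_force: 0.0
```

Request:
send_rows(
  plan=[
    [0, 0, 0, 0, 0, 0, 0.2],
    [0, 0, 0, 0, 0, 0, 0.2],
    [0, 0, 0, 0, 0, 0, 0.2],
    [0, 0, 0, 0, 0, 0, 0.2],
    [0, 0, 0, 0, 0, 0, 0.2],
  ],
)

```text
t: 10.25
position: [0.5431, -0.1466, 0.1034]
ee_rot: [[-0.838, -0.545, 0.002], [-0.545, 0.838, -0.0], [-0.002, -0.001, -1.0]]
wrist_force: [1.2, -0.3, 0.2]
grip_width: 0.341
grip_force: 30.0
```

Request:
send_rows(
  plan=[
    [0, 0, 0, 0, 0, 0, 0.2],
    [0, 0, 0, 0, 0, 0, 0.2],
    [0, 0, 0, 0, 0, 0, 0.2],
    [0, 0, 0, 0, 0, 0, 0.2],
    [0, 0, 0, 0, 0, 0, 0.2],
  ],
)

```text
t: 10.67
position: [0.5431, -0.1466, 0.1034]
ee_rot: [[-0.838, -0.545, 0.002], [-0.545, 0.838, -0.0], [-0.002, -0.001, -1.0]]
wrist_force: [0.7, -1.6, 4.1]
grip_width: 0.336
grip_force: 30.0
```

```bash
python3 - <<'E'
from h import *
s=observe();print(s["t"],s["position"],yaw(s),s["joints"].round(2),s["grip_width"],s["grip_force"],s["wrist_force"],s["ft_torque"])
print(s["ee_rot"].round(3))
E
```

```text
10.6667 [ 0.5430855  -0.14655406  0.10339366] 123.04799712302683 [ 0.44  0.67 -0.34  1.82  0.32  0.71  2.07] 0.3356528432407078 30.00065803527832 [ 0.71253859 -1.61865234  4.06253894] [-0.24503646 -0.16060267 -0.0776905 ]
[[-0.838 -0.545  0.002]
 [-0.545  0.838 -0.   ]
 [-0.002 -0.001 -1.   ]]
```

Request:
send_rows(
  plan=[
    [0, 0, 0.06, 0, 0, 0, 0.2],
    [0, 0, 0.12, 0, 0, 0, 0.2],
    [0, 0, 0.18, 0, 0, 0, 0.2],
    [0, 0, 0.24, 0, 0, 0, 0.2],
    [0, 0, 0.3, 0, 0, 0, 0.2],
  ],
)

```text
t: 11.08
position: [0.5431, -0.1466, 0.1033]
ee_rot: [[-0.995, -0.101, 0.002], [-0.101, 0.995, -0.0], [-0.002, -0.0, -1.0]]
wrist_force: [0.7, -2.4, 2.5]
grip_width: 0.336
grip_force: 30.0
```

Request:
send_rows(
  plan=[
    [0, 0, 0.06, 0, 0, 0, 0.2],
    [0, 0, 0.12, 0, 0, 0, 0.2],
    [0, 0, 0.18, 0, 0, 0, 0.2],
    [0, 0, 0.24, 0, 0, 0, 0.2],
    [0, 0, 0.3, 0, 0, 0.001, 0.2],
  ],
)

```text
t: 11.5
position: [0.5431, -0.1466, 0.1031]
ee_rot: [[-0.932, 0.362, 0.002], [0.362, 0.932, -0.0], [-0.002, 0.001, -1.0]]
wrist_force: [1.0, -1.2, 5.1]
grip_width: 0.336
grip_force: 30.0
```

Request:
send_rows(
  plan=[
    [0, 0, 0.06, 0, 0, 0, 0.2],
    [0, 0, 0.12, 0, 0, 0, 0.2],
    [0, 0, 0.18, 0, 0, 0, 0.2],
    [0, 0, 0.24, 0, 0, 0, 0.2],
    [0, 0, 0.3, 0, 0, 0, 0.2],
  ],
)

```text
t: 11.92
position: [0.5431, -0.1466, 0.103]
ee_rot: [[-0.667, 0.745, 0.002], [0.745, 0.667, -0.0], [-0.002, 0.002, -1.0]]
wrist_force: [1.6, -2.2, 2.9]
grip_width: 0.334
grip_force: 30.0
```

```bash
python3 - <<'E'
from h import *
s=observe();print(s["t"],s["position"],yaw(s),s["joints"].round(2),s["grip_width"],s["grip_force"],s["wrist_force"],s["ft_torque"])
E
```

```text
11.9167 [ 0.54308885 -0.14661162  0.10304596] 41.80555106594244 [ 0.18  0.65  0.07  1.83 -0.06  0.66  1.02] 0.3338321483715003 29.9962717294693 [ 1.60017449 -2.15702909  2.91411613] [-0.4812058  -0.20619762  0.08354215]
```

Request:
send_rows(
  plan=[
    [0, 0, 0.06, 0, 0, 0, 0.2],
    [0, 0, 0.12, 0, 0, 0, 0.2],
    [0, 0, 0.18, 0, 0, 0, 0.2],
    [0, 0, 0.24, 0, 0, 0, 0.2],
    [0, 0, 0.3, 0, 0, 0.001, 0.2],
  ],
)

```text
t: 12.33
position: [0.5431, -0.1466, 0.1029]
ee_rot: [[-0.256, 0.967, 0.002], [0.967, 0.256, -0.0], [-0.001, 0.002, -1.0]]
wrist_force: [0.2, -1.2, 5.3]
grip_width: 0.337
grip_force: 30.0
```

Request:
send_rows(
  plan=[
    [0, 0, 0.03, 0, 0, 0, 0.2],
    [0, 0, 0.06, 0, 0, 0, 0.2],
    [0, 0, 0.09, 0, 0, 0, 0.2],
    [0, 0, 0.12, 0, 0, 0, 0.2],
    [0, 0, 0.15, 0, 0, 0, 0.2],
  ],
)

```text
t: 12.75
position: [0.5431, -0.1466, 0.1029]
ee_rot: [[-0.025, 1.0, 0.003], [1.0, 0.025, -0.0], [-0.0, 0.002, -1.0]]
wrist_force: [0.4, -1.2, 4.3]
grip_width: 0.34
grip_force: 30.0
```

```bash
cat > o.py <<'E'
from h import *
s=observe();print(s["t"],s["position"],yaw(s),s["joints"].round(2)[6],s["grip_width"],s["grip_force"],s["wrist_force"],s["ft_torque"])
E
python3 o.py
```

```text
12.75 [ 0.54310768 -0.14662609  0.10286246] 1.4339972266355612 0.5 0.3397487743452916 29.999360740184784 [ 0.36037164 -1.18143053  4.26042458] [-0.40372762 -0.14242318  0.03222858]
```

Request:
send_rows(
  plan=[
    [0, 0, 0.02, 0, 0, 0, 0.2],
    [0, 0, 0.04, 0, 0, 0, 0.2],
    [0, 0, 0.06, 0, 0, 0, 0.2],
    [0, 0, 0.08, 0, 0, 0, 0.2],
    [0, 0, 0.1, 0, 0, 0, 0.2],
  ],
)

```text
t: 13.17
position: [0.5431, -0.1466, 0.1028]
ee_rot: [[0.132, 0.991, 0.002], [0.991, -0.132, -0.0], [0.0, 0.002, -1.0]]
wrist_force: [2.0, -1.6, 5.8]
grip_width: 0.34
grip_force: 30.0
```

Request:
send_rows(
  plan=[
    [0, 0, 0.02, 0, 0, 0, 0.2],
    [0, 0, 0.04, 0, 0, 0, 0.2],
    [0, 0, 0.06, 0, 0, 0, 0.2],
    [0, 0, 0.08, 0, 0, 0, 0.2],
    [0, 0, 0.1, 0, 0, 0, 0.2],
  ],
)

```text
t: 13.58
position: [0.5431, -0.1466, 0.1028]
ee_rot: [[0.285, 0.958, 0.002], [0.958, -0.285, -0.0], [0.0, 0.002, -1.0]]
wrist_force: [1.1, -1.1, 4.0]
grip_width: 0.338
grip_force: 30.0
```

```bash
python3 o.py
```

```text
13.5833 [ 0.54313042 -0.14663904  0.10278294] -16.58025669224131 0.27 0.33839869178875265 30.000162720680237 [ 1.08672657 -1.10057524  4.04261704] [-0.55034827 -0.19541064 -0.00588796]
```

Request:
send_rows(
  plan=[
    [0, 0, 0.02, 0, 0, 0, 0.2],
    [0, 0, 0.04, 0, 0, 0, 0.2],
    [0, 0, 0.06, 0, 0, 0, 0.2],
    [0, 0, 0.08, 0, 0, 0, 0.2],
    [0, 0, 0.1, 0, 0, 0, 0.2],
  ],
)

```text
t: 14.0
position: [0.5431, -0.1466, 0.1028]
ee_rot: [[0.432, 0.902, 0.002], [0.902, -0.432, -0.0], [0.001, 0.002, -1.0]]
wrist_force: [1.1, -2.3, 4.1]
grip_width: 0.338
grip_force: 30.0
```

```bash
python3 o.py
```

```text
14.0 [ 0.54312238 -0.14663917  0.10275534] -25.58647047281438 0.15 0.33818993911323164 30.000166296958923 [ 1.06279037 -2.32582189  4.13673975] [-0.55812247 -0.14047493  0.09172449]
```

Request:
send_rows(
  plan=[
    [0, 0, 0.02, 0, 0, 0, 0.2],
    [0, 0, 0.04, 0, 0, 0, 0.2],
    [0, 0, 0.06, 0, 0, 0, 0.2],
    [0, 0, 0.08, 0, 0, 0, 0.2],
    [0, 0, 0.1, 0, 0, 0, 0.2],
  ],
)

```text
t: 14.42
position: [0.5431, -0.1466, 0.1027]
ee_rot: [[0.568, 0.823, 0.002], [0.823, -0.568, -0.0], [0.001, 0.002, -1.0]]
wrist_force: [1.1, -2.3, 5.1]
grip_width: 0.338
grip_force: 30.0
```

```bash
python3 o.py
```

```text
14.4167 [ 0.54309681 -0.14663354  0.1027158 ] -34.594949633736654 0.03 0.33782207048430685 30.00017613172531 [ 1.05716463 -2.34331715  5.061511  ] [-0.57920782 -0.21746991  0.05086109]
```

Request:
send_rows(
  plan=[
    [0, 0, 0.02, 0, 0, 0, 0.2],
    [0, 0, 0.04, 0, 0, 0, 0.2],
    [0, 0, 0.06, 0, 0, 0, 0.2],
    [0, 0, 0.08, 0, 0, 0, 0.2],
    [0, 0, 0.1, 0, 0, 0, 0.2],
  ],
)

```text
t: 14.83
position: [0.5431, -0.1467, 0.1027]
ee_rot: [[0.69, 0.724, 0.002], [0.724, -0.69, -0.0], [0.001, 0.002, -1.0]]
wrist_force: [-0.1, -3.0, 6.1]
grip_width: 0.335
grip_force: 30.0
```

```bash
python3 o.py
```

```text
14.8333 [ 0.54309771 -0.14666665  0.10267032] -43.603136512836706 -0.08 0.3345398366596357 30.00022977590561 [-0.1040746  -2.96713429  6.14223714] [-0.64632755 -0.30393509  0.04179759]
```

Request:
send_rows(
  plan=[
    [0, 0, 0.02, 0, 0, 0, 0.2],
    [0, 0, 0.04, 0, 0, 0, 0.2],
    [0, 0, 0.06, 0, 0, 0, 0.2],
    [0, 0, 0.08, 0, 0, 0, 0.2],
    [0, 0, 0.1, 0, 0, 0, 0.2],
  ],
)

```text
t: 15.25
position: [0.5431, -0.1467, 0.1026]
ee_rot: [[0.794, 0.607, 0.002], [0.607, -0.794, -0.0], [0.001, 0.002, -1.0]]
wrist_force: [2.0, -1.9, 5.4]
grip_width: 0.339
grip_force: 30.0
```

```bash
python3 o.py
```

```text
15.25 [ 0.54307709 -0.14667119  0.10261489] -52.60682623540288 -0.2 0.33940818956487334 30.000113546848297 [ 1.98774238 -1.86542063  5.36291634] [-0.67682235 -0.22893886  0.09310828]
```

Request:
send_rows(
  plan=[
    [0, 0, 0.02, 0, 0, 0, 0.2],
    [0, 0, 0.04, 0, 0, 0, 0.2],
    [0, 0, 0.06, 0, 0, 0, 0.2],
    [0, 0, 0.08, 0, 0, 0, 0.2],
    [0, 0, 0.1, 0, 0, 0, 0.2],
  ],
)

```text
t: 15.67
position: [0.5433, -0.1465, 0.1026]
ee_rot: [[0.878, 0.478, 0.002], [0.478, -0.878, -0.001], [0.002, 0.002, -1.0]]
wrist_force: [2.3, -2.5, 5.2]
grip_width: 0.343
grip_force: 30.0
```

```bash
python3 o.py
```

```text
15.6667 [ 0.54326238 -0.14653658  0.10261489] -61.4438761152393 -0.32 0.3431886749430108 29.99999463558197 [ 2.30304787 -2.46529528  5.24631384] [-0.8506029  -0.22920425  0.71011425]
```

Request:
send_rows(
  plan=[
    [0, 0, 0.02, 0, 0, 0, 0.2],
    [0, 0, 0.04, 0, 0, 0, 0.2],
    [0, 0, 0.06, 0, 0, 0, 0.2],
    [0, 0, 0.07, 0, 0, 0, 0.2],
    [0, 0, 0.07, 0, 0, 0, 0.2],
  ],
)

```text
t: 16.08
position: [0.5449, -0.1459, 0.1027]
ee_rot: [[0.926, 0.379, 0.005], [0.379, -0.926, -0.001], [0.005, 0.002, -1.0]]
wrist_force: [6.5, -2.1, 3.8]
grip_width: 0.337
grip_force: 30.0
```

```bash
python3 o.py
```

```text
16.0833 [ 0.54489534 -0.1458638   0.10270565] -67.75771996331447 -0.4 0.3367603430694166 30.00082165002823 [ 6.53305994 -2.09817667  3.81380826] [-0.47916824 -1.11931233  0.45677345]
```

Torque jumped to 0.71 N m and the z descent stopped at about yaw -55, so the screw is seated and the pads slipped a little. The slot gives the true screw angle, so I look at it.

```bash
python3 - <<'E'
from h import *
s=observe();ci=camera_info("wrist");np.save("ci4.npy",ci,allow_pickle=True);im=read_camera("wrist");cv2.imwrite("pics/w4.png",im)
print(yaw(s),px("wrist",(.5431,-.1460,.106),ci),px("wrist",s["position"],ci))
cv2.imwrite("pics/w4c.png",cv2.convertScaleAbs(cv2.resize(im[200:400,180:460],None,fx=2.8,fy=2.8,interpolation=cv2.INTER_CUBIC),alpha=1.3))
E
```

```text
-67.75771996331447 [318.75182347 317.17896692] [319.96042667 310.34023047]
```

View pics/w4c.png

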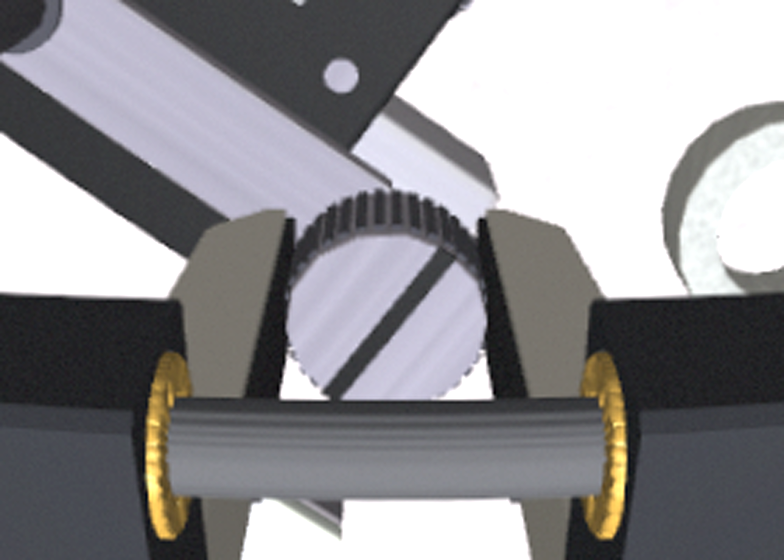

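The slot is clearly visible, running from about (340,291) to (300,341) in full-image pixels. I fit it by code as the seated reference.

```bash
cat > slot.py <<'E'
from h import *
def slot(im,ci,c=(.5431,-.1460),z=.106):
    # dark pixels within 12 mm of the disc centre, projected on the head's top plane
    g=cv2.cvtColor(im,cv2.COLOR_BGR2GRAY)
    for _ in range(3):
        u=px("wrist",(*c,z),ci);P=[]
        for v in range(int(u[1])-45,int(u[1])+45):
            for w in range(int(u[0])-45,int(u[0])+45):
                if v<480:
                    q=onz("wrist",(w,v),z,ci)[:2]
                    if np.hypot(*(q-c))<.0115 : P.append((*q,g[v,w],v))
        P=np.array(P);bright=np.percentile(P[:,2],80);d=P[(P[:,2]<.6*bright)&(P[:,3]<341)]
        l=cv2.fitLine(d[:,:2].astype(np.float32)*1000,cv2.DIST_HUBER,0,.01,.01).ravel()
        c=tuple(np.array(c))
    return np.degrees(np.arctan2(l[1],l[0])),len(d),l[2:]
if __name__=="__main__":
    import sys
    n=sys.argv[1]
    if len(sys.argv)>2: im=cv2.imread(f"pics/{n}.png");ci=np.load(sys.argv[2],allow_pickle=True).item()
    else:
        print("yaw",yaw(),observe()["ft_torque"][2],observe()["position"]);ci=camera_info("wrist");im=read_camera("wrist");cv2.imwrite(f"pics/{n}.png",im)
    print(slot(im,ci))
E
python3 slot.py w4 ci4.npy; python3 - <<'E'
from h import *
ci=np.load("ci4.npy",allow_pickle=True).item()
a=onz("wrist",(340,291.1),.106,ci)-onz("wrist",(299.6,341),.106,ci);print(np.degrees(np.arctan2(a[1],a[0])))
# bar edge direction
f=lambda p:onz("wrist",(180+p[0]/2.8,200+p[1]/2.8),.078,ci)
a=f((388,183))-f((122,0));print(np.degrees(np.arctan2(a[1],a[0])))
E
```

```text
(np.float32(-13.777839), 332, array([ 543.5324 , -145.52682], dtype=float32))
-13.190419430393785
-103.5765898604539
```

The seated slot lies at -13.6°, parallel to chamber x, which confirms screw = 0. Now the quarter turn back.

Request:
send_rows(
  plan=[
    [0, 0, -0.06, 0, 0, 0, 0.2],
    [0, 0, -0.12, 0, 0, 0, 0.2],
    [0, 0, -0.18, 0, 0, 0, 0.2],
    [0, 0, -0.24, 0, 0, 0, 0.2],
    [0, 0, -0.3, 0, 0, 0, 0.2],
  ],
)

```text
t: 16.55
position: [0.5443, -0.1451, 0.1028]
ee_rot: [[0.651, 0.759, 0.004], [0.759, -0.651, 0.002], [0.004, 0.002, -1.0]]
wrist_force: [5.1, 0.2, 4.1]
grip_width: 0.341
grip_force: 30.0
```

Request:
send_rows(
  plan=[
    [0, 0, -0.06, 0, 0, 0, 0.2],
    [0, 0, -0.12, 0, 0, 0, 0.2],
    [0, 0, -0.18, 0, 0, 0, 0.2],
    [0, 0, -0.24, 0, 0, 0, 0.2],
    [0, 0, -0.3, 0, 0, 0, 0.2],
  ],
)

```text
t: 16.97
position: [0.5435, -0.1447, 0.1028]
ee_rot: [[0.236, 0.972, 0.003], [0.972, -0.236, 0.003], [0.003, 0.002, -1.0]]
wrist_force: [2.9, -0.4, 7.7]
grip_width: 0.339
grip_force: 30.0
```

Request:
send_rows(
  plan=[
    [0, 0, -0.06, 0, 0, 0, 0.2],
    [0, 0, -0.12, 0, 0, 0, 0.2],
    [0, 0, -0.18, 0, 0, 0, 0.2],
    [0, 0, -0.24, 0, 0, 0, 0.2],
    [0, 0, -0.3, 0, 0, -0.001, 0.2],
  ],
)

```text
t: 17.38
position: [0.5426, -0.1446, 0.103]
ee_rot: [[-0.231, 0.973, 0.001], [0.973, 0.231, 0.003], [0.003, 0.001, -1.0]]
wrist_force: [2.4, 0.2, 6.3]
grip_width: 0.338
grip_force: 30.0
```

```bash
python3 slot.py w5; python3 o.py
```

```text
yaw 13.373470196232908 -0.06775676578544153 [ 0.54256751 -0.14463646  0.10296831]
(np.float32(66.13054), 332, array([ 543.5553 , -145.78773], dtype=float32))
17.4333 [ 0.54256069 -0.14461821  0.10295875] 13.57738665290429 0.65 0.34091205873540814 30.00048816204071 [ 1.13268463 -0.11635641  6.93987605] [-0.16613525 -0.41041332  0.08523894]
```

Request:
send_rows(
  plan=[
    [0, 0, -0.03, 0, 0, 0, 0.2],
    [0, 0, -0.06, 0, 0, 0, 0.2],
    [0, 0, -0.09, 0, 0, 0, 0.2],
    [0, 0, -0.112, 0, 0, 0, 0.2],
    [0, 0, -0.112, 0, 0, 0, 0.2],
  ],
)

```text
t: 17.85
position: [0.5422, -0.1447, 0.103]
ee_rot: [[-0.395, 0.919, -0.0], [0.919, 0.395, 0.003], [0.003, 0.001, -1.0]]
wrist_force: [1.0, -0.3, 8.7]
grip_width: 0.34
grip_force: 30.0
```

Request:
send_rows(
  plan=[
    [0, 0, 0, 0, 0, 0, 0.2],
    [0, 0, 0, 0, 0, 0, 0.2],
    [0, 0, 0, 0, 0, 0, 0.2],
    [0, 0, 0, 0, 0, 0, 0.2],
    [0, 0, 0, 0, 0, 0, 0.2],
  ],
)

```text
t: 18.27
position: [0.5423, -0.1447, 0.103]
ee_rot: [[-0.394, 0.919, -0.0], [0.919, 0.394, 0.003], [0.003, 0.001, -1.0]]
wrist_force: [0.8, 0.2, 7.3]
grip_width: 0.338
grip_force: 30.0
```

```bash
python3 slot.py w6; python3 o.py; python3 - <<'E'
import cv2
im=cv2.imread("pics/w6.png");cv2.imwrite("pics/w6v.png",cv2.convertScaleAbs(im,alpha=1.3))
E
```

```text
yaw 23.231758375696444 0.06932050448798133 [ 0.54225419 -0.14471269  0.1029683 ]
(np.float32(76.157234), 329, array([ 543.6317 , -145.82104], dtype=float32))
18.3167 [ 0.54223753 -0.14474606  0.10296382] 23.232734727671936 0.78 0.3359204844086963 30.001574456691742 [ 1.63903843 -0.50107699  6.70903805] [-0.06839653 -0.2608441   0.05992637]
```

View pics/w6v.png

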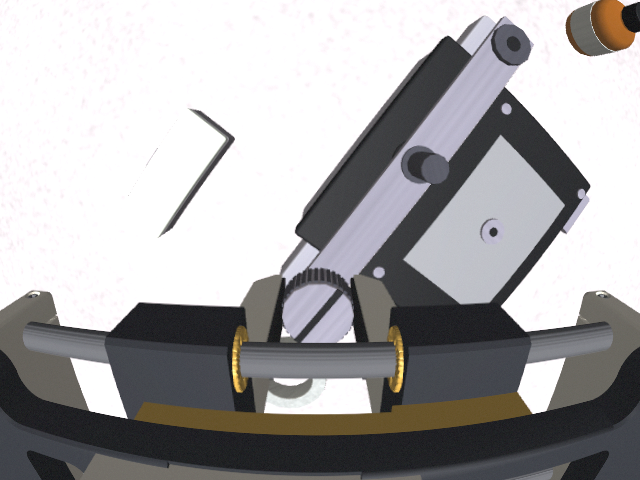

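The picture shows the hasp closed from pivot (511,45) to the gripped screw (318,310), with the slot now along the bar. That is 89.9° back from the seat. Handing in.

```bash
python3 -c "
from station import *
print(job_done())"
```

```text
the job is handed in; nothing more can be done
None
```

The hasp is closed at its stop, and the clamp screw was seated and then backed off about 90° (89.9° by the slot); the head is still gripped, and I handed the job in at about 18 s.

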